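# Find the weak bag clip by its pull

## Task

One of the three bag clips on the wooden test board has lost its grip. With the clips standing in their bays, draw the test card straight out of every one, steadily and without wrenching the clip against the board, and feel which card comes with the least pull; leave the cards set down outside the clips. Then lift that weak clip out of its bay and put it gently into the wooden tray, leaving the two good clips upright in their bays and the other things round the work alone.

Things in the scene. Friction and masses are not known exactly. Their poses are not given: they have to be found in the camera images.
- rack: Fixed light wooden test board, 216 x 276 x 12 mm, far edge at x = +104. Origin under it; x runs from the card side to the clip side. Three bays at y = -90, 0, +90 mm, each with a gate, a lip 14 mm above the board either side of the clip's housing (2.5 mm play) and a stop 14 mm high behind its handles. Clips lift straight up; cards draw out to -x, where 50 mm of board is free.
- rack_gate (a point): Middle of the centre bay's gate, on the board's top (rack x = 2 mm). A gate is two wooden posts, 12 mm (x) thick and 44 mm tall, 7.5 to 21.5 mm either side of the bay's centre line; it holds back the clip's jaws and the card passes between the posts.
- clip_1: White plastic bag clip on edge in a bay, card 1 in its mouth; 70 to 120 g, 83 long (x), 40 over the handles, 62 tall. Origin under its square spring housing, z up; jaws to -x (lips at x = -38 mm), handles to +x (end +42). One arm is sprung. The clips look alike, any may be weak: a good one needs 5 to 10 N to draw the card, the weak one under 2.5; pressing down or sideways adds.
- clip_1_grip (a point): On the axis of the spring housing of clip 1, 45 mm above its underside: where to grip it from above, across y. Housing 24 (x) x 26 (y) x 62 mm tall; the arms are 47 mm tall.
- clip_2: White plastic bag clip on edge in a bay, card 2 in its mouth; 70 to 120 g, 83 long (x), 40 over the handles, 62 tall. Origin under its square spring housing, z up; jaws to -x (lips at x = -38 mm), handles to +x (end +42). One arm is sprung. The clips look alike, any may be weak: a good one needs 5 to 10 N to draw the card, the weak one under 2.5; pressing down or sideways adds.
- clip_2_grip (a point): On the axis of the spring housing of clip 2, 45 mm above its underside: where to grip it from above, across y. Housing 24 (x) x 26 (y) x 62 mm tall; the arms are 47 mm tall.
- clip_3: White plastic bag clip on edge in a bay, card 3 in its mouth; 70 to 120 g, 83 long (x), 40 over the handles, 62 tall. Origin under its square spring housing, z up; jaws to -x (lips at x = -38 mm), handles to +x (end +42). One arm is sprung. The clips look alike, any may be weak: a good one needs 5 to 10 N to draw the card, the weak one under 2.5; pressing down or sideways adds.
- clip_3_grip (a point): On the axis of the spring housing of clip 3, 45 mm above its underside: where to grip it from above, across y. Housing 24 (x) x 26 (y) x 62 mm tall; the arms are 47 mm tall.
- clip_1_jaw: The sprung arm of clip 1, on its +y side, hinged upright in the housing; its origin is the clip's. With the card out it shuts lip to lip on the other arm, with over 5 N in a good clip and under 2 N in the weak one.
- clip_2_jaw: The sprung arm of clip 2, on its +y side, hinged upright in the housing; its origin is the clip's. With the card out it shuts lip to lip on the other arm, with over 5 N in a good clip and under 2 N in the weak one.
- clip_3_jaw: The sprung arm of clip 3, on its +y side, hinged upright in the housing; its origin is the clip's. With the card out it shuts lip to lip on the other arm, with over 5 N in a good clip and under 2 N in the weak one.
- card_1: Rigid test card in clip 1, 40 g: white tongue 6 mm thick, 42 tall, reaching 77 mm from the origin to +x (the last 23 past the clip's lips), on a grey grip tab 24 (x) x 16 (y) x 50 tall. Origin under the tab, 92 mm in front of the clip's; z up. Stands on the board, also by itself once out. Out of the jaws after 26 mm of pull to -x, out of the gate after 40.
- card_1_tab (a point): On the middle line of the tab of card 1, 26 mm above its underside: where to grip it from above, across y (16 mm wide).
- card_2: Rigid test card in clip 2, 40 g: white tongue 6 mm thick, 42 tall, reaching 77 mm from the origin to +x (the last 23 past the clip's lips), on a grey grip tab 24 (x) x 16 (y) x 50 tall. Origin under the tab, 92 mm in front of the clip's; z up. Stands on the board, also by itself once out. Out of the jaws after 26 mm of pull to -x, out of the gate after 40.
- card_2_tab (a point): On the middle line of the tab of card 2, 26 mm above its underside: where to grip it from above, across y (16 mm wide).
- card_3: Rigid test card in clip 3, 40 g: white tongue 6 mm thick, 42 tall, reaching 77 mm from the origin to +x (the last 23 past the clip's lips), on a grey grip tab 24 (x) x 16 (y) x 50 tall. Origin under the tab, 92 mm in front of the clip's; z up. Stands on the board, also by itself once out. Out of the jaws after 26 mm of pull to -x, out of the gate after 40.
- card_3_tab (a point): On the middle line of the tab of card 3, 26 mm above its underside: where to grip it from above, across y (16 mm wide).
- tray: Fixed open brown wooden tray left of the board, 160 (x) x 120 (y) x 28 mm outside, walls and floor 4 mm; origin under its middle.
- pepper_shaker: Bystander: pepper shaker, 41 x 41 x 83 mm, right of the board; origin under its middle. Not to be disturbed.
- kitchen_timer: Bystander: kitchen timer, 63 x 62 x 46 mm, right of the board; origin under its middle. Not to be disturbed.
- glass_2: Bystander: glass, 81 x 81 x 101 mm, behind the tray; origin under its middle. Not to be disturbed.
Things that resemble listed ones, but are neither listed nor needed, are in the scene too. Leave any blue look-alike of the clip_3 alone.

How it is judged:
By the outcome, as a careful person would: the job done as asked, in the order asked, and still so for the second after the job is handed in, with the robot touching nothing.
It also fails if it takes over 72 s, if anything falls off the work surface, if the arm or the gripper's body presses on something with over 40 N, if the wrist force passes 120 N, or if a joint passes its speed limit or range.

## Robot

A 6-joint arm with a two-finger parallel gripper is mounted at the origin on a cart in front of the work surface, level with it; the furniture and walls round the work are solid. World frame = base frame: x ahead of the robot, y to its left, z up, the work surface at z = 0. Lengths are in m, angles in rad, forces in N, time in s.
With the tool pointing down it reaches from about 0.225 to 0.875 m from the base axis. Payload 3.4 kg.
Tool frame: the origin (TCP) lies at the very end of the fingers, on their centre line; the grasp point (between the pads) lies 19 mm behind it; z points along the fingers, y is the line along which they close (so a half turn about z gives the same grasp; the last joint's range is limited). The gripper opens to 85 mm and grips with 20 to 120 N. Pads are 22 mm wide; open, the fingers measure 114 mm over their backs; the gripper's body (76 mm by 85 mm) begins 54 mm behind the grasp point. The pads swing forward as they close: fully open they stand 13 mm farther back than shut.
Start: joints at [-1.415, 0.276, 1.505, -0, 1.361, -0.121], TCP at [0.157, -0.553, 0.202] pointing down, gripper open.
Joint ranges: [-2.89, 2.89], [-0.75, 2.08], [0.22, 2.7], [-1.18, 4.32], [0.11, 2.71], [-2.7, 2.7]. Speed limits (rad/s): [2.57, 2.57, 3.14, 3.14, 3.14, 3.14].

## Interface

Orientations are given as a unit quaternion [w, x, y, z].
In Python, from rig import get_state, optics, sign_off gives the robot as it stands.
- The arm moves only by the tool send_rows, never from a script. Its argument "increments" is a list of rows, each an object with "gripper": the gripper's target within -1 to 1 (shut at 1, half-way at 0, fully open at -1); "linear": the shift along the world's x, y, z in m, a list of three; "delta_rot": the turn, a rotation vector about the world's x, y, z in rad, a list of three. In form: [{"gripper": gripper, "linear": [dx, dy, dz], "delta_rot": [rx, ry, rz]}, ...]. A call has 1 to 8 rows; each row is the pose to reach, as a shift and turn from the pose commanded when the call began; what a row does not reach only later rows make up. A row lasts 1/10 s, in which the tool goes at most 50 mm and 8.59 degrees, less where a joint would pass 70% of its speed; a pose out of reach is approached as far as the arm can. A call with a gripper value outside its range is refused whole. The fingers move at their own pace and stop on an object; "newtons" is the grip in N (left out, the last holds). Time passes only in rows, so rows that repeat a pose let the fingers close. It gives the time, the measured TCP pose, the force, the opening and the grip force at its end, in the units of the state.
- get_state(): the state, without advancing time (a new reading comes with each control period).
- optics.get_image(name): name is "side" or "top"; returns a dict with "pixels" (420x560x3 uint8, blue, green, red), "K" (3x3 intrinsics, pixels), "k1" (the pictures are not rectified: a ray, as slopes to the right and down, at radius r is drawn at 1 + k1 r^2 times it, then the intrinsics apply), "rvec" (rotation vector, rad) and "tvec" (3), from world to camera coordinates, as OpenCV has them. Camera axes: x right, y down, z forward; pixel columns grow to the right and rows downward; lengths in m; the calibration is good to about 2 mm. A picture is of the moment at which its call begins. There is no depth.
- sign_off(): hands the job in; it is judged then, once.
The state is a dict: "clock": time; "qpos": joint angles; "qd": joint speeds; "effort": joint torques, N m; "position": TCP position; "ee_rot": TCP orientation; "contact_force": force on the tool from outside, world axes, zero at the start; "moment": the same for the moment, N m; "width": finger opening in m; "gripper_force": force on a finger pad.
Only numpy, scipy, OpenCV 4.12 (cv2) and the standard library are available. Lean on these libraries where they do the work, as an engineer would, in place of code of your own. Each camera call takes 0.05 s, during which the arm holds its last target. There are 200 camera calls.

## Working session

There is one attempt and no reset: what is moved stays moved. The work goes in short steps, Python scripts to look and compute and a tool call to move; the robot and the scene stay as the last step left them, time stands still between calls to the robot, and variables do not carry over. Pictures are saved under pics/ and viewed, at most 10 in all, crops included, and the job is handed in when it is done.

Besides the shell and the picture viewer there is one more tool, called after "Request:" in YAML: its name, and indented under it one key for each argument. send_rows: Moves the arm, as the interface text tells. Its arguments: {"type":"object","properties":{"increments":{"type":"array"},"newtons":{"type":"number"}},"required":["increments"]}

```bash
mkdir -p pics
cat > h.py <<'E'
import numpy as np, cv2
from rig import get_state, optics, sign_off
def shot(name, png=None):
    d=optics.get_image(name)
    if png: cv2.imwrite('pics/'+png,d['pixels'])
    return d
def ray(d,u,v):
    K=np.array(d['K']); x=(u-K[0,2])/K[0,0]; y=(v-K[1,2])/K[1,1]; k=d['k1']
    a,b=x,y
    for _ in range(20):
        s=1+k*(a*a+b*b); a,b=x/s,y/s
    R,_=cv2.Rodrigues(np.array(d['rvec'],float)); t=np.array(d['tvec'],float).ravel()
    return -R.T@t, R.T@np.array([a,b,1.])
def onz(d,u,v,z):
    c,r=ray(d,u,v); return c+r*(z-c[2])/r[2]
def proj(d,P):
    R,_=cv2.Rodrigues(np.array(d['rvec'],float)); p=R@np.array(P,float)+np.array(d['tvec'],float).ravel()
    x,y=p[:2]/p[2]; s=1+d['k1']*(x*x+y*y); K=np.array(d['K'])
    return np.array([K[0,0]*x*s+K[0,2],K[1,1]*y*s+K[1,2]])
E
python3 - <<'E'
from h import *
import pickle
D={n:shot(n,n+'0.png') for n in('top','side')}
pickle.dump(D,open('d0.pkl','wb'))
for n in D: print(n,ray(D[n],280,210),D[n]['K'],D[n]['k1'])
print(get_state())
E
```

```text
top (array([0.32721888, 0.00456367, 1.43779605]), array([ 0.20166845, -0.01242582, -0.97938698])) [[459.57174674   0.         280.87244139]
 [  0.         459.57174674 207.95409938]
 [  0.           0.           1.        ]] 0.014131680182988396
side (array([0.79232926, 0.66272197, 1.27437288]), array([-0.13309216, -0.48672042, -0.86342097])) [[538.93202964   0.         283.50946351]
 [  0.         538.93202964 205.70015659]
 [  0.           0.           1.        ]] 0.029083068079551477
{'clock': 0.1, 'qpos': array([-1.41500999e+00,  2.76555516e-01,  1.50597265e+00,  1.07915484e-05,
        1.36069537e+00, -1.20973623e-01]), 'qd': array([ 1.19246218e-03, -1.63846686e-03, -2.02172830e-03, -5.65885485e-06,
       -3.26581368e-04,  8.18593149e-04]), 'effort': array([ 1.15708594e-03, -4.17699373e+01, -2.46405691e+01, -2.12042655e-04,
        5.83209810e-03,  1.71048605e-06]), 'position': array([ 0.15704912, -0.55262151,  0.20132619]), 'ee_rot': array([-8.15408391e-04,  9.90440586e-01,  1.37937596e-01, -8.91772119e-06]), 'contact_force': array([-0.29161221,  0.57510449,  0.18054185]), 'moment': array([ 0.04245965,  0.02942264, -0.00685027]), 'gripper_force': 0.0, 'width': 0.0853613329068813}
```

View pics/top0.png

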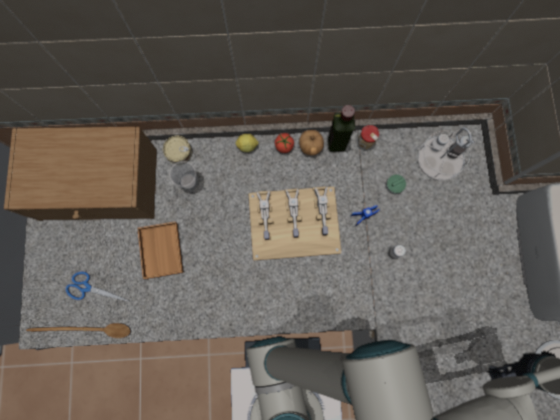

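View pics/side0.png

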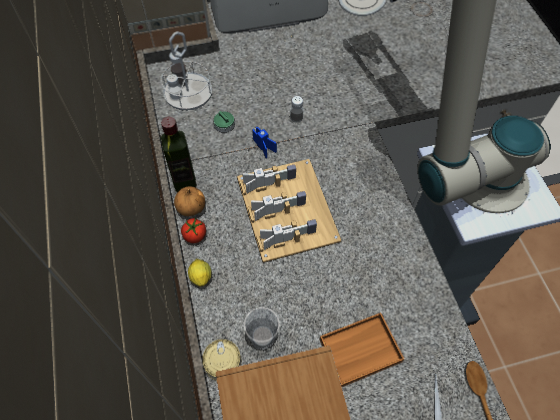

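The top view shows the board at about (250–340, 188–258), with three white clips at (265,205), (294,203) and (322,198) and their grey tabs at (267,235), (296,233) and (324,229). The tray is at (161,251). The blue look-alike at (366,214) is off the board. Side view: the clips are at (262,178), (268,206) and (280,232).

Run:
```python
from h import *
import pickle
D=pickle.load(open('d0.pkl','rb'))
def rect(d,lo,hi,roi,z,tag):
    im=d['pixels'];hsv=cv2.cvtColor(im,cv2.COLOR_BGR2HSV)
    m=cv2.inRange(hsv,lo,hi); k=np.zeros_like(m);x0,y0,x1,y1=roi;k[y0:y1,x0:x1]=m[y0:y1,x0:x1]
    k=cv2.morphologyEx(k,cv2.MORPH_CLOSE,np.ones((9,9)))
    c=max(cv2.findContours(k,0,2)[0],key=cv2.contourArea)
    P=np.array([onz(d,u,v,z)[:2] for u,v in c[:,0]])
    r=cv2.minAreaRect((P*1000).astype(np.float32)); print(tag,r); return P
for u,v in[(255,250),(160,250)]: print(cv2.cvtColor(D['top']['pixels'],cv2.COLOR_BGR2HSV)[v,u])
rect(D['top'],(10,50,90),(30,200,255),(235,175,355,270),.012,'rack top')
rect(D['side'],(10,50,90),(30,200,255),(225,150,350,270),.012,'rack side')
rect(D['top'],(3,90,30),(20,255,255),(125,215,195,285),.028,'tray top')
rect(D['side'],(3,90,30),(20,255,255),(310,308,410,390),.028,'tray side')
a=D['top']['pixels'][180:265,240:350]; b=D['side']['pixels'][155:265,230:345]
a=cv2.resize(a,None,fx=5,fy=5,interpolation=cv2.INTER_CUBIC)
cv2.imwrite('pics/a.png',a)
b=cv2.resize(b,None,fx=5,fy=5,interpolation=cv2.INTER_CUBIC)
cv2.imwrite('pics/b.png',b)
```

```text
[ 18  73 178]
[ 14 122 152]
rack top ((579.1618041992188, -55.140228271484375), (217.6387939453125, 276.0378723144531), 1.2428427934646606)
rack side ((576.6903076171875, -54.72352600097656), (215.9590606689453, 280.8841247558594), 1.5816086530685425)
tray top ((533.653076171875, 381.06158447265625), (205.4027099609375, 156.1118621826172), 6.627695560455322)
tray side ((544.8701782226562, 372.71875), (228.92132568359375, 127.9155502319336), 7.001499652862549)
```

View pics/a.png

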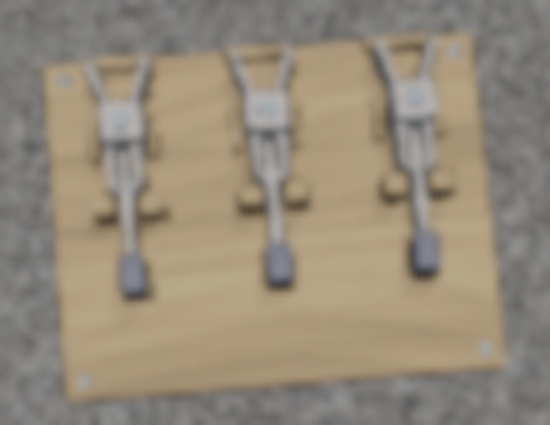

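View pics/b.png

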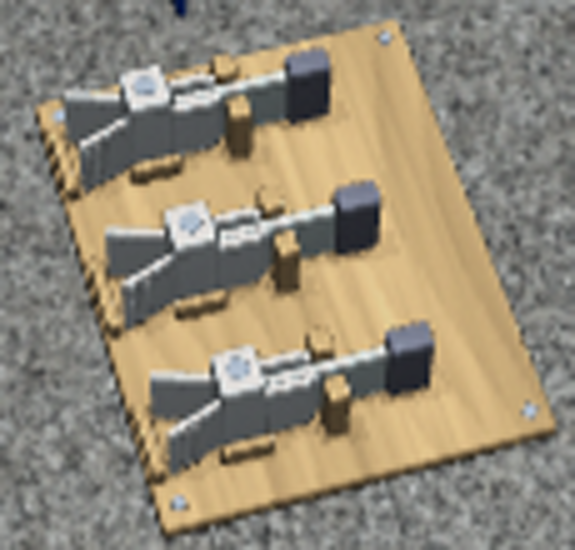

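Enlarged crops confirm that three white clips stand on the board. In the top crop their housing tops are at (122,122), (267,110) and (415,98) and their tabs at (132,262), (278,252) and (424,242). The blue clip is outside the board and I leave it alone.

Run:
```python
from h import *
import pickle
D=pickle.load(open('d0.pkl','rb'));T,S=D['top'],D['side']
A=lambda p:((p[0]-2)/5+240,(p[1]-2)/5+180)
B=lambda p:((p[0]-2)/5+230,(p[1]-2)/5+155)
f=lambda d,p,z:np.round(onz(d,*p,z)*1000,1)[:2]
for p,q in zip([(122,118),(267,108),(415,98)],[(237,368),(190,223),(145,87)]): print('housing',f(T,A(p),.074),f(S,B(q),.074))
for p,q in zip([(132,261),(278,251),(424,240)],[(410,338),(358,197),(308,63)]): print('tabtop',f(T,A(p),.062),f(S,B(q),.062))
for p in [(64,80),(455,50),(485,348),(83,381)]: print('screwT',f(T,A(p),.012))
for p in [(58,115),(385,37),(529,410),(179,502)]: print('screwS',f(S,B(p),.012))
for p in [(140,229),(178,224),(183,271),(146,278)]: print('trayT',f(T,p,.028))
for p in [(321,346),(384,316),(403,351),(341,384)]: print('trayS',f(S,p,.028))
```

```text
housing [631.6  34.7] [628.3  35.7]
housing [633.3 -53.7] [630.3 -53.7]
housing [ 634.8 -144.1] [ 632.7 -143. ]
tabtop [545.5  32.9] [536.1  35. ]
tabtop [547.  -55.7] [538.5 -54. ]
tabtop [ 549.1 -144.5] [ 541.1 -144. ]
screwT [672.2  71.9]
screwT [ 678.9 -178.6]
screwT [ 487.3 -182.9]
screwT [479.8  67.8]
screwS [ 676.2 -178.4]
screwS [ 483.3 -183.6]
screwS [477.1  66.7]
screwS [668.7  71.7]
trayT [580.  422.9]
trayT [589.6 305.5]
trayT [443.6 291.3]
trayT [428.6 403.1]
trayS [601.7 338.7]
trayS [434.2 308. ]
trayS [421.2 398.2]
trayS [583.5 432. ]
```

Board yaw is about +1.5°. Tabs come out near (0.540, 0.034), (0.540, -0.055) and (0.541, -0.145), and spacing and sizes agree with the given ones. I'll go above the right-hand card first.

Request:
send_rows:
  increments:
    - {"gripper": 0, "linear": [0.048, 0.05, 0], "delta_rot": [0, 0, -0.05]}
    - {"gripper": 0, "linear": [0.096, 0.1, 0], "delta_rot": [0, 0, -0.1]}
    - {"gripper": 0, "linear": [0.144, 0.15, 0], "delta_rot": [0, 0, -0.15]}
    - {"gripper": 0, "linear": [0.192, 0.2, 0], "delta_rot": [0, 0, -0.2]}
    - {"gripper": 0, "linear": [0.24, 0.25, 0], "delta_rot": [0, 0, -0.25]}
    - {"gripper": 0, "linear": [0.288, 0.3, 0], "delta_rot": [0, 0, -0.25]}
    - {"gripper": 0, "linear": [0.336, 0.36, 0], "delta_rot": [0, 0, -0.25]}
    - {"gripper": 0, "linear": [0.384, 0.407, 0], "delta_rot": [0, 0, -0.25]}
  newtons: 30

```text
clock: 0.9
position: [0.4331, -0.261, 0.2019]
ee_rot: [-0.0, 1.0, 0.013, -0.0]
contact_force: [0.3, -0.6, -0.6]
width: 0.0426
gripper_force: 0.0
```

Request:
send_rows:
  increments:
    - {"gripper": 0, "linear": [0, 0, 0], "delta_rot": [0, 0, 0]}
    - {"gripper": 0, "linear": [0, 0, 0], "delta_rot": [0, 0, 0]}

```text
clock: 1.1
position: [0.4325, -0.2619, 0.2017]
ee_rot: [0.0, 1.0, 0.015, -0.001]
contact_force: [-0.9, -1.2, 0.4]
width: 0.0424
gripper_force: 0.0
```

Request:
send_rows:
  increments:
    - {"gripper": 0, "linear": [0.03, 0.033, 0], "delta_rot": [0, 0, 0]}
    - {"gripper": 0, "linear": [0.06, 0.066, -0.01], "delta_rot": [0, 0, 0]}
    - {"gripper": 0, "linear": [0.09, 0.1, -0.04], "delta_rot": [0, 0, 0]}
    - {"gripper": 0, "linear": [0.1075, 0.1165, -0.08], "delta_rot": [0, 0, 0]}
    - {"gripper": 0, "linear": [0.1075, 0.1165, -0.11], "delta_rot": [0, 0, 0]}
    - {"gripper": 0, "linear": [0.1075, 0.1165, -0.11], "delta_rot": [0, 0, 0]}

```text
clock: 1.7
position: [0.5357, -0.1461, 0.0876]
ee_rot: [-0.002, 1.0, 0.013, -0.005]
contact_force: [-1.1, 0.2, -0.4]
width: 0.043
gripper_force: 0.0
```

Run:
```python
from h import *
S=shot('side');T=shot('top')
print(get_state()['position'])
b=S['pixels'][130:240,225:345]; a=T['pixels'][175:265,240:360]
cv2.imwrite('pics/c.png',np.vstack([cv2.resize(b,(480,300),interpolation=2) if 0 else cv2.resize(b,(400,366),interpolation=2)[:330],cv2.resize(a,(400,270),interpolation=2)]))
```

```text
[ 0.5390951  -0.14794828  0.09216598]
```

View pics/c.png

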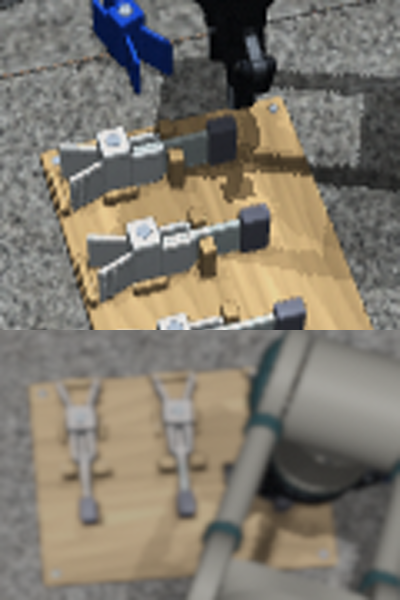

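The side crop shows the fingers over the right-hand card's tab at (222,125), with the tips near (243,105), consistent with the measured height above the tab. I'll go down.

Request:
send_rows:
  increments:
    - {"gripper": 0, "linear": [0, 0.002, -0.02], "delta_rot": [0, 0, 0]}
    - {"gripper": 0, "linear": [0, 0.002, -0.04], "delta_rot": [0, 0, 0]}
    - {"gripper": 0, "linear": [0, 0.002, -0.06], "delta_rot": [0, 0, 0]}
    - {"gripper": 0, "linear": [0, 0.002, -0.071], "delta_rot": [0, 0, 0]}
    - {"gripper": 0, "linear": [0, 0.002, -0.071], "delta_rot": [0, 0, 0]}
    - {"gripper": 0, "linear": [0, 0.002, -0.071], "delta_rot": [0, 0, 0]}

```text
clock: 2.4
position: [0.5407, -0.1454, 0.0225]
ee_rot: [0.001, 1.0, 0.013, 0.001]
contact_force: [1.8, 0.1, 0.7]
width: 0.0428
gripper_force: 0.0
```

Request:
send_rows:
  increments:
    - {"gripper": 0.5, "linear": [0, 0, 0], "delta_rot": [0, 0, 0]}
    - {"gripper": 0.5, "linear": [0, 0, 0], "delta_rot": [0, 0, 0]}

```text
clock: 2.6
position: [0.5406, -0.1448, 0.0223]
ee_rot: [0.0, 1.0, 0.013, 0.001]
contact_force: [-0.8, 0.1, -0.5]
width: 0.0216
gripper_force: 0.0
```

Request:
send_rows:
  increments:
    - {"gripper": 0.75, "linear": [0, 0, 0], "delta_rot": [0, 0, 0]}
    - {"gripper": 0.75, "linear": [0, 0, 0], "delta_rot": [0, 0, 0]}
    - {"gripper": 0.75, "linear": [0, 0, 0], "delta_rot": [0, 0, 0]}
    - {"gripper": 0.75, "linear": [0, 0, 0], "delta_rot": [0, 0, 0]}

```text
clock: 3.0
position: [0.5405, -0.1448, 0.0221]
ee_rot: [0.001, 1.0, 0.014, 0.001]
contact_force: [-0.3, -0.6, 6.4]
width: 0.0148
gripper_force: 32.1
```

Gripped, but pressing down by about 6 N, so I'll ease up a little before drawing.

Request:
send_rows:
  increments:
    - {"gripper": 0.75, "linear": [0, 0, 0.0007], "delta_rot": [0, 0, 0]}
    - {"gripper": 0.75, "linear": [0, 0, 0.0007], "delta_rot": [0, 0, 0]}

```text
clock: 3.2
position: [0.5402, -0.1444, 0.0222]
ee_rot: [0.0, 1.0, 0.013, 0.0]
contact_force: [-0.6, -0.8, 4.6]
width: 0.0149
gripper_force: 31.8
```

Request:
send_rows:
  increments:
    - {"gripper": 0.75, "linear": [0, 0, 0.0014], "delta_rot": [0, 0, 0]}
    - {"gripper": 0.75, "linear": [0, 0, 0.0014], "delta_rot": [0, 0, 0]}

```text
clock: 3.4
position: [0.5394, -0.1441, 0.0229]
ee_rot: [-0.0, 1.0, 0.013, -0.0]
contact_force: [-0.3, -0.5, -0.5]
width: 0.0153
gripper_force: 31.3
```

Request:
send_rows:
  increments:
    - {"gripper": 0.75, "linear": [-0.002, 0, 0], "delta_rot": [0, 0, 0]}
    - {"gripper": 0.75, "linear": [-0.004, -0.0001, 0], "delta_rot": [0, 0, 0]}

```text
clock: 3.6
position: [0.5362, -0.1444, 0.0231]
ee_rot: [0.0, 1.0, 0.013, 0.0]
contact_force: [2.1, -0.6, -0.9]
width: 0.0151
gripper_force: 31.3
```

Request:
send_rows:
  increments:
    - {"gripper": 0.75, "linear": [-0.002, 0, 0], "delta_rot": [0, 0, 0]}
    - {"gripper": 0.75, "linear": [-0.004, -0.0001, 0], "delta_rot": [0, 0, 0]}

```text
clock: 3.8
position: [0.5318, -0.1446, 0.0233]
ee_rot: [0.0, 1.0, 0.013, 0.0]
contact_force: [2.3, 0.2, -0.7]
width: 0.0151
gripper_force: 31.3
```

Request:
send_rows:
  increments:
    - {"gripper": 0.75, "linear": [-0.002, 0, 0], "delta_rot": [0, 0, 0]}
    - {"gripper": 0.75, "linear": [-0.004, -0.0001, 0], "delta_rot": [0, 0, 0]}

```text
clock: 4.0
position: [0.5277, -0.1446, 0.0233]
ee_rot: [0.0, 1.0, 0.013, 0.0]
contact_force: [1.1, 0.5, 0.0]
width: 0.0149
gripper_force: 31.3
```

Request:
send_rows:
  increments:
    - {"gripper": 0.75, "linear": [-0.002, 0, 0], "delta_rot": [0, 0, 0]}
    - {"gripper": 0.75, "linear": [-0.004, -0.0001, 0], "delta_rot": [0, 0, 0]}

```text
clock: 4.2
position: [0.5236, -0.1447, 0.0232]
ee_rot: [0.0, 1.0, 0.013, -0.0]
contact_force: [1.3, 0.5, 0.4]
width: 0.0149
gripper_force: 31.3
```

Request:
send_rows:
  increments:
    - {"gripper": 0.75, "linear": [-0.002, 0, 0], "delta_rot": [0, 0, 0]}
    - {"gripper": 0.75, "linear": [-0.004, -0.0001, 0], "delta_rot": [0, 0, 0]}

```text
clock: 4.4
position: [0.5196, -0.1448, 0.0232]
ee_rot: [-0.0, 1.0, 0.013, -0.0]
contact_force: [0.6, 1.1, -0.5]
width: 0.0152
gripper_force: 31.3
```

Request:
send_rows:
  increments:
    - {"gripper": 0.75, "linear": [-0.002, 0, 0], "delta_rot": [0, 0, 0]}
    - {"gripper": 0.75, "linear": [-0.004, -0.0001, 0], "delta_rot": [0, 0, 0]}

```text
clock: 4.6
position: [0.5156, -0.1449, 0.0232]
ee_rot: [0.0, 1.0, 0.013, -0.0]
contact_force: [0.8, -0.1, -0.5]
width: 0.0154
gripper_force: 31.3
```

Request:
send_rows:
  increments:
    - {"gripper": 0.75, "linear": [-0.003, 0, 0], "delta_rot": [0, 0, 0]}
    - {"gripper": 0.75, "linear": [-0.006, -0.0001, 0], "delta_rot": [0, 0, 0]}
    - {"gripper": 0.75, "linear": [-0.009, -0.0002, 0], "delta_rot": [0, 0, 0]}

```text
clock: 4.9
position: [0.5059, -0.1451, 0.0231]
ee_rot: [-0.0, 1.0, 0.013, -0.001]
contact_force: [0.5, -0.1, -0.3]
width: 0.0148
gripper_force: 31.3
```

Request:
send_rows:
  increments:
    - {"gripper": 0.75, "linear": [-0.003, 0, 0], "delta_rot": [0, 0, 0]}
    - {"gripper": 0.75, "linear": [-0.006, -0.0001, 0], "delta_rot": [0, 0, 0]}
    - {"gripper": 0.75, "linear": [-0.009, -0.0002, 0], "delta_rot": [0, 0, 0]}
    - {"gripper": 0.75, "linear": [-0.009, -0.0002, 0], "delta_rot": [0, 0, 0]}

```text
clock: 5.3
position: [0.4972, -0.1453, 0.0232]
ee_rot: [-0.0, 1.0, 0.013, -0.0]
contact_force: [-0.1, -0.2, -0.5]
width: 0.0151
gripper_force: 31.4
```

Drew with only 1–2 N, so this card's clip is probably the weak one. I'll finish drawing it out, set it down, then test the others.

Request:
send_rows:
  increments:
    - {"gripper": 0.75, "linear": [-0.003, 0, 0], "delta_rot": [0, 0, 0]}
    - {"gripper": 0.75, "linear": [-0.006, -0.0001, 0], "delta_rot": [0, 0, 0]}
    - {"gripper": 0.75, "linear": [-0.006, -0.0001, -0.0008], "delta_rot": [0, 0, 0]}
    - {"gripper": 0.75, "linear": [-0.006, -0.0001, -0.0008], "delta_rot": [0, 0, 0]}
    - {"gripper": 0.3, "linear": [-0.006, -0.0001, -0.0008], "delta_rot": [0, 0, 0]}
    - {"gripper": 0, "linear": [-0.006, -0.0001, -0.0008], "delta_rot": [0, 0, 0]}
    - {"gripper": 0, "linear": [-0.006, -0.0001, -0.0008], "delta_rot": [0, 0, 0]}

```text
clock: 6.0
position: [0.492, -0.1455, 0.0225]
ee_rot: [0.0, 1.0, 0.013, 0.0]
contact_force: [0.3, 1.7, -0.4]
width: 0.043
gripper_force: 0.0
```

Request:
send_rows:
  increments:
    - {"gripper": 0, "linear": [0, 0, 0.02], "delta_rot": [0, 0, 0]}
    - {"gripper": 0, "linear": [0, 0, 0.045], "delta_rot": [0, 0, 0]}
    - {"gripper": 0, "linear": [0.0, 0.0, 0.075], "delta_rot": [0, 0, 0]}
    - {"gripper": 0, "linear": [0.012, 0.03, 0.09], "delta_rot": [0, 0, 0]}
    - {"gripper": 0, "linear": [0.03, 0.06, 0.09], "delta_rot": [0, 0, 0]}
    - {"gripper": 0, "linear": [0.048, 0.09, 0.09], "delta_rot": [0, 0, 0]}
    - {"gripper": 0, "linear": [0.048, 0.09, 0.075], "delta_rot": [0, 0, 0]}
    - {"gripper": 0, "linear": [0.048, 0.09, 0.07], "delta_rot": [0, 0, 0]}

```text
clock: 6.8
position: [0.5393, -0.0544, 0.0914]
ee_rot: [-0.0, 1.0, 0.014, -0.001]
contact_force: [-0.0, 0.9, -1.0]
width: 0.043
gripper_force: 0.0
```

Request:
send_rows:
  increments:
    - {"gripper": 0, "linear": [0, 0, -0.025], "delta_rot": [0, 0, 0]}
    - {"gripper": 0, "linear": [0, 0, -0.05], "delta_rot": [0, 0, 0]}
    - {"gripper": 0, "linear": [0, 0, -0.067], "delta_rot": [0, 0, 0]}
    - {"gripper": 0.2, "linear": [0, 0, -0.067], "delta_rot": [0, 0, 0]}
    - {"gripper": 0.5, "linear": [0, 0, -0.067], "delta_rot": [0, 0, 0]}
    - {"gripper": 0.5, "linear": [0, 0, -0.067], "delta_rot": [0, 0, 0]}

```text
clock: 7.4
position: [0.5407, -0.056, 0.0265]
ee_rot: [0.0, 1.0, 0.013, 0.001]
contact_force: [-0.4, 0.5, 0.1]
width: 0.0214
gripper_force: 0.0
```

Request:
send_rows:
  increments:
    - {"gripper": 0.75, "linear": [0, 0, 0], "delta_rot": [0, 0, 0]}
    - {"gripper": 0.75, "linear": [0, 0, 0], "delta_rot": [0, 0, 0]}
    - {"gripper": 0.75, "linear": [0, 0, 0.001], "delta_rot": [0, 0, 0]}
    - {"gripper": 0.75, "linear": [0, 0, 0.002], "delta_rot": [0, 0, 0]}
    - {"gripper": 0.75, "linear": [0, 0, 0.002], "delta_rot": [0, 0, 0]}

```text
clock: 7.9
position: [0.5396, -0.0554, 0.0274]
ee_rot: [-0.0, 1.0, 0.013, -0.0]
contact_force: [0.6, 0.1, -0.4]
width: 0.0149
gripper_force: 30.5
```

Request:
send_rows:
  increments:
    - {"gripper": 0.75, "linear": [-0.002, 0, 0], "delta_rot": [0, 0, 0]}
    - {"gripper": 0.75, "linear": [-0.004, -0.0001, 0], "delta_rot": [0, 0, 0]}

```text
clock: 8.1
position: [0.5382, -0.0557, 0.0276]
ee_rot: [0.0, 1.0, 0.013, 0.002]
contact_force: [6.5, 0.5, -3.3]
width: 0.0148
gripper_force: 30.2
```

Request:
send_rows:
  increments:
    - {"gripper": 0.75, "linear": [-0.002, 0, 0], "delta_rot": [0, 0, 0]}
    - {"gripper": 0.75, "linear": [-0.004, -0.0001, 0], "delta_rot": [0, 0, 0]}

```text
clock: 8.3
position: [0.5357, -0.0559, 0.0282]
ee_rot: [0.0, 1.0, 0.013, 0.004]
contact_force: [7.5, 1.2, -2.5]
width: 0.0151
gripper_force: 30.4
```

Request:
send_rows:
  increments:
    - {"gripper": 0.75, "linear": [-0.002, 0, 0], "delta_rot": [0, 0, 0]}
    - {"gripper": 0.75, "linear": [-0.004, -0.0001, 0], "delta_rot": [0, 0, 0]}

```text
clock: 8.5
position: [0.5326, -0.056, 0.0286]
ee_rot: [0.0, 1.0, 0.013, 0.005]
contact_force: [7.0, 1.3, -1.5]
width: 0.0149
gripper_force: 30.5
```

Request:
send_rows:
  increments:
    - {"gripper": 0.75, "linear": [-0.002, 0, 0], "delta_rot": [0, 0, 0]}
    - {"gripper": 0.75, "linear": [-0.004, -0.0001, 0], "delta_rot": [0, 0, 0]}

```text
clock: 8.7
position: [0.529, -0.0561, 0.0288]
ee_rot: [0.0, 1.0, 0.013, 0.005]
contact_force: [6.9, 0.6, -1.7]
width: 0.0145
gripper_force: 30.5
```

Request:
send_rows:
  increments:
    - {"gripper": 0.75, "linear": [-0.002, 0, 0], "delta_rot": [0, 0, 0]}
    - {"gripper": 0.75, "linear": [-0.004, -0.0001, 0], "delta_rot": [0, 0, 0]}

```text
clock: 8.9
position: [0.5252, -0.0563, 0.0289]
ee_rot: [0.0, 1.0, 0.013, 0.005]
contact_force: [7.1, 1.0, -1.1]
width: 0.0152
gripper_force: 30.5
```

Request:
send_rows:
  increments:
    - {"gripper": 0.75, "linear": [-0.002, 0, 0], "delta_rot": [0, 0, 0]}
    - {"gripper": 0.75, "linear": [-0.004, -0.0001, 0], "delta_rot": [0, 0, 0]}

```text
clock: 9.1
position: [0.5212, -0.0564, 0.0289]
ee_rot: [0.001, 1.0, 0.013, 0.005]
contact_force: [7.6, 1.3, 0.2]
width: 0.0149
gripper_force: 30.5
```

Request:
send_rows:
  increments:
    - {"gripper": 0.75, "linear": [-0.002, 0, 0], "delta_rot": [0, 0, 0]}
    - {"gripper": 0.75, "linear": [-0.004, -0.0001, 0], "delta_rot": [0, 0, 0]}

```text
clock: 9.3
position: [0.5172, -0.0565, 0.0289]
ee_rot: [0.001, 1.0, 0.013, 0.005]
contact_force: [8.2, 1.4, 0.4]
width: 0.0152
gripper_force: 30.5
```

Request:
send_rows:
  increments:
    - {"gripper": 0.75, "linear": [-0.002, 0, 0], "delta_rot": [0, 0, 0]}
    - {"gripper": 0.75, "linear": [-0.004, -0.0001, 0], "delta_rot": [0, 0, 0]}
    - {"gripper": 0.75, "linear": [-0.006, -0.0001, 0], "delta_rot": [0, 0, 0]}
    - {"gripper": 0.75, "linear": [-0.008, -0.0002, 0], "delta_rot": [0, 0, 0]}
    - {"gripper": 0.75, "linear": [-0.01, -0.0002, 0], "delta_rot": [0, 0, 0]}
    - {"gripper": 0.75, "linear": [-0.013, -0.0003, 0], "delta_rot": [0, 0, 0]}
    - {"gripper": 0.75, "linear": [-0.016, -0.0003, 0], "delta_rot": [0, 0, 0]}

```text
clock: 10.0
position: [0.4952, -0.0564, 0.0273]
ee_rot: [-0.0, 1.0, 0.013, -0.0]
contact_force: [-0.6, 0.2, 0.4]
width: 0.0147
gripper_force: 30.5
```

Request:
send_rows:
  increments:
    - {"gripper": 0.75, "linear": [-0.003, -0.0001, 0], "delta_rot": [0, 0, 0]}
    - {"gripper": 0.75, "linear": [-0.003, -0.0001, -0.001], "delta_rot": [0, 0, 0]}
    - {"gripper": 0.75, "linear": [-0.003, -0.0001, -0.001], "delta_rot": [0, 0, 0]}
    - {"gripper": 0.3, "linear": [-0.003, -0.0001, -0.001], "delta_rot": [0, 0, 0]}
    - {"gripper": 0, "linear": [-0.003, -0.0001, -0.001], "delta_rot": [0, 0, 0]}
    - {"gripper": 0, "linear": [-0.003, -0.0001, -0.001], "delta_rot": [0, 0, 0]}

```text
clock: 10.6
position: [0.4931, -0.0566, 0.0263]
ee_rot: [0.0, 1.0, 0.013, 0.0]
contact_force: [-0.4, 0.7, 0.4]
width: 0.0428
gripper_force: 0.0
```

Request:
send_rows:
  increments:
    - {"gripper": 0, "linear": [0, 0, 0.02], "delta_rot": [0, 0, 0]}
    - {"gripper": 0, "linear": [0, 0, 0.045], "delta_rot": [0, 0, 0]}
    - {"gripper": 0, "linear": [0.0, 0.0, 0.075], "delta_rot": [0, 0, 0]}
    - {"gripper": 0, "linear": [0.012, 0.03, 0.085], "delta_rot": [0, 0, 0]}
    - {"gripper": 0, "linear": [0.03, 0.06, 0.085], "delta_rot": [0, 0, 0]}
    - {"gripper": 0, "linear": [0.0455, 0.09, 0.085], "delta_rot": [0, 0, 0]}
    - {"gripper": 0, "linear": [0.0455, 0.09, 0.07], "delta_rot": [0, 0, 0]}
    - {"gripper": 0, "linear": [0.0455, 0.09, 0.065], "delta_rot": [0, 0, 0]}

```text
clock: 11.4
position: [0.5378, 0.0344, 0.0902]
ee_rot: [0.0, 1.0, 0.014, -0.001]
contact_force: [0.4, 0.2, 0.7]
width: 0.0427
gripper_force: 0.0
```

Request:
send_rows:
  increments:
    - {"gripper": 0, "linear": [0, 0, -0.025], "delta_rot": [0, 0, 0]}
    - {"gripper": 0, "linear": [0, 0, -0.05], "delta_rot": [0, 0, 0]}
    - {"gripper": 0, "linear": [0, 0, -0.065], "delta_rot": [0, 0, 0]}
    - {"gripper": 0.2, "linear": [0, 0, -0.065], "delta_rot": [0, 0, 0]}
    - {"gripper": 0.5, "linear": [0, 0, -0.065], "delta_rot": [0, 0, 0]}
    - {"gripper": 0.5, "linear": [0, 0, -0.065], "delta_rot": [0, 0, 0]}

```text
clock: 12.0
position: [0.5392, 0.0331, 0.0274]
ee_rot: [0.0, 1.0, 0.013, 0.001]
contact_force: [0.8, 0.0, -0.0]
width: 0.0215
gripper_force: 0.0
```

Request:
send_rows:
  increments:
    - {"gripper": 0.75, "linear": [0, 0, 0], "delta_rot": [0, 0, 0]}
    - {"gripper": 0.75, "linear": [0, 0, 0], "delta_rot": [0, 0, 0]}
    - {"gripper": 0.75, "linear": [0, 0, 0.001], "delta_rot": [0, 0, 0]}
    - {"gripper": 0.75, "linear": [0, 0, 0.002], "delta_rot": [0, 0, 0]}
    - {"gripper": 0.75, "linear": [0, 0, 0.002], "delta_rot": [0, 0, 0]}

```text
clock: 12.5
position: [0.5382, 0.0334, 0.0284]
ee_rot: [0.0, 1.0, 0.013, -0.0]
contact_force: [0.3, -0.4, -0.7]
width: 0.0146
gripper_force: 29.8
```

Request:
send_rows:
  increments:
    - {"gripper": 0.75, "linear": [-0.002, 0, 0], "delta_rot": [0, 0, 0]}
    - {"gripper": 0.75, "linear": [-0.004, -0.0001, 0], "delta_rot": [0, 0, 0]}

```text
clock: 12.7
position: [0.537, 0.0333, 0.0287]
ee_rot: [0.0, 1.0, 0.013, 0.003]
contact_force: [7.4, 0.7, -5.0]
width: 0.0149
gripper_force: 29.4
```

Request:
send_rows:
  increments:
    - {"gripper": 0.75, "linear": [-0.002, 0, 0], "delta_rot": [0, 0, 0]}
    - {"gripper": 0.75, "linear": [-0.004, -0.0001, 0], "delta_rot": [0, 0, 0]}

```text
clock: 12.9
position: [0.5351, 0.0332, 0.0293]
ee_rot: [0.0, 1.0, 0.013, 0.005]
contact_force: [7.9, 1.4, -3.5]
width: 0.0146
gripper_force: 29.6
```

Request:
send_rows:
  increments:
    - {"gripper": 0.75, "linear": [-0.002, 0, 0], "delta_rot": [0, 0, 0]}
    - {"gripper": 0.75, "linear": [-0.004, -0.0001, 0], "delta_rot": [0, 0, 0]}

```text
clock: 13.1
position: [0.5324, 0.0331, 0.0298]
ee_rot: [0.0, 1.0, 0.013, 0.006]
contact_force: [9.3, 0.7, -1.5]
width: 0.015
gripper_force: 29.7
```

Request:
send_rows:
  increments:
    - {"gripper": 0.75, "linear": [-0.002, 0, 0], "delta_rot": [0, 0, 0]}
    - {"gripper": 0.75, "linear": [-0.004, -0.0001, 0], "delta_rot": [0, 0, 0]}
    - {"gripper": 0.75, "linear": [-0.006, -0.0002, 0], "delta_rot": [0, 0, 0]}
    - {"gripper": 0.75, "linear": [-0.008, -0.0002, 0], "delta_rot": [0, 0, 0]}

```text
clock: 13.5
position: [0.5257, 0.0329, 0.0303]
ee_rot: [0.0, 1.0, 0.013, 0.007]
contact_force: [9.4, 0.5, -0.8]
width: 0.0149
gripper_force: 29.8
```

Request:
send_rows:
  increments:
    - {"gripper": 0.75, "linear": [-0.002, 0, 0], "delta_rot": [0, 0, 0]}
    - {"gripper": 0.75, "linear": [-0.004, -0.0001, 0], "delta_rot": [0, 0, 0]}
    - {"gripper": 0.75, "linear": [-0.006, -0.0001, 0], "delta_rot": [0, 0, 0]}
    - {"gripper": 0.75, "linear": [-0.008, -0.0002, 0], "delta_rot": [0, 0, 0]}

```text
clock: 13.9
position: [0.5181, 0.0326, 0.0305]
ee_rot: [0.0, 1.0, 0.013, 0.008]
contact_force: [10.1, 1.1, 0.4]
width: 0.0149
gripper_force: 29.8
```

Request:
send_rows:
  increments:
    - {"gripper": 0.75, "linear": [-0.002, 0, 0], "delta_rot": [0, 0, 0]}
    - {"gripper": 0.75, "linear": [-0.004, -0.0001, 0], "delta_rot": [0, 0, 0]}
    - {"gripper": 0.75, "linear": [-0.007, -0.0001, 0], "delta_rot": [0, 0, 0]}
    - {"gripper": 0.75, "linear": [-0.01, -0.0002, 0], "delta_rot": [0, 0, 0]}
    - {"gripper": 0.75, "linear": [-0.013, -0.0003, 0], "delta_rot": [0, 0, 0]}
    - {"gripper": 0.75, "linear": [-0.016, -0.0003, 0], "delta_rot": [0, 0, 0]}
    - {"gripper": 0.75, "linear": [-0.016, -0.0003, 0], "delta_rot": [0, 0, 0]}

```text
clock: 14.6
position: [0.4929, 0.0325, 0.0281]
ee_rot: [-0.0, 1.0, 0.013, -0.001]
contact_force: [-0.7, -0.1, -0.8]
width: 0.0144
gripper_force: 29.9
```

Pulls were about 1–2 N (right), 7 N (middle) and 9 N (left), so the right clip is weak. I'll set this card down and rise.

Request:
send_rows:
  increments:
    - {"gripper": 0.75, "linear": [-0.002, -0.0001, 0], "delta_rot": [0, 0, 0]}
    - {"gripper": 0.75, "linear": [-0.002, -0.0001, -0.001], "delta_rot": [0, 0, 0]}
    - {"gripper": 0.75, "linear": [-0.002, -0.0001, -0.001], "delta_rot": [0, 0, 0]}
    - {"gripper": 0.3, "linear": [-0.002, -0.0001, -0.001], "delta_rot": [0, 0, 0]}
    - {"gripper": 0, "linear": [-0.002, -0.0001, -0.001], "delta_rot": [0, 0, 0]}
    - {"gripper": 0, "linear": [-0.002, -0.0001, -0.001], "delta_rot": [0, 0, 0]}

```text
clock: 15.2
position: [0.4925, 0.0323, 0.0273]
ee_rot: [0.0, 1.0, 0.013, 0.0]
contact_force: [0.1, 0.8, -0.2]
width: 0.0428
gripper_force: 0.0
```

Request:
send_rows:
  increments:
    - {"gripper": 0, "linear": [0, 0, 0.02], "delta_rot": [0, 0, 0]}
    - {"gripper": 0, "linear": [0, 0, 0.045], "delta_rot": [0, 0, 0]}
    - {"gripper": 0, "linear": [0, 0, 0.08], "delta_rot": [0, 0, 0]}
    - {"gripper": 0, "linear": [0, 0, 0.12], "delta_rot": [0, 0, 0]}
    - {"gripper": 0, "linear": [0.035, -0.04, 0.12], "delta_rot": [0, 0, 0]}
    - {"gripper": 0, "linear": [0.07, -0.07, 0.12], "delta_rot": [0, 0, 0]}
    - {"gripper": 0, "linear": [0.1, -0.105, 0.12], "delta_rot": [0, 0, 0]}
    - {"gripper": 0, "linear": [0.12, -0.14, 0.12], "delta_rot": [0, 0, 0]}

```text
clock: 16.0
position: [0.6145, -0.1092, 0.1473]
ee_rot: [0.0, 1.0, 0.014, 0.001]
contact_force: [0.1, 0.9, 0.0]
width: 0.0428
gripper_force: 0.0
```

Run:
```python
from h import *
import pickle
S=shot('side');pickle.dump(S,open('s1.pkl','wb'));print(get_state()['position'],get_state()['ee_rot'])
cv2.imwrite('pics/d.png',cv2.resize(S['pixels'][130:265,225:355],None,fx=4.4,fy=4.4,interpolation=2))
```

```text
[ 0.61794371 -0.11605078  0.14683893] [0.00344314 0.9999167  0.01215233 0.00265587]
```

View pics/d.png

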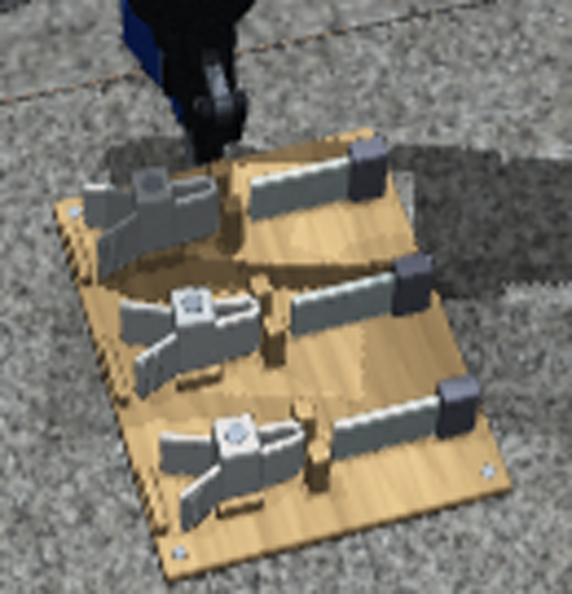

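The crop shows all three cards standing clear of the gates, tabs at (367,170), (412,285) and (458,407), and the three clips upright. The weak one is the top housing at (150,184), board right. Next I go over it.

Request:
send_rows:
  increments:
    - {"gripper": -0.2, "linear": [0.0185, -0.0353, 0], "delta_rot": [0, 0, 0]}
    - {"gripper": -0.2, "linear": [0.0185, -0.0353, -0.02], "delta_rot": [0, 0, 0]}
    - {"gripper": -0.2, "linear": [0.0185, -0.0353, -0.05], "delta_rot": [0, 0, 0]}
    - {"gripper": -0.2, "linear": [0.0185, -0.0353, -0.06], "delta_rot": [0, 0, 0]}
    - {"gripper": -0.2, "linear": [0.0185, -0.0353, -0.06], "delta_rot": [0, 0, 0]}
    - {"gripper": -0.2, "linear": [0.0185, -0.0353, -0.06], "delta_rot": [0, 0, 0]}

```text
clock: 16.65
position: [0.6313, -0.1428, 0.0882]
ee_rot: [0.0, 1.0, 0.014, 0.001]
contact_force: [0.4, -0.5, 0.0]
width: 0.0511
gripper_force: 0.0
```

Run:
```python
from h import *
import pickle
S=pickle.load(open('s1.pkl','rb'))
for p in [(150,184),(192,303),(237,433)]: print((onz(S,(p[0])/4.4+224.6,p[1]/4.4+129.6,.074)*1000).round(1))
st=get_state();print(st['position'],st['width'])
```

```text
[ 632.  -144.8   74. ]
[628.1 -55.5  74. ]
[624.6  36.1  74. ]
[ 0.63131333 -0.14283102  0.08817602] 0.0510698726384938
```

Request:
send_rows:
  increments:
    - {"gripper": -0.2, "linear": [0, -0.0005, -0.02], "delta_rot": [0, 0, 0]}
    - {"gripper": -0.2, "linear": [0, -0.0005, -0.037], "delta_rot": [0, 0, 0]}
    - {"gripper": -0.2, "linear": [0, -0.0005, -0.047], "delta_rot": [0, 0, 0]}
    - {"gripper": 0.2, "linear": [0, -0.0005, -0.047], "delta_rot": [0, 0, 0]}
    - {"gripper": 0.2, "linear": [0, -0.0005, -0.047], "delta_rot": [0, 0, 0]}

```text
clock: 17.15
position: [0.6316, -0.1436, 0.0415]
ee_rot: [0.0, 1.0, 0.013, 0.001]
contact_force: [0.4, 0.1, -0.4]
width: 0.0343
gripper_force: 0.0
```

Request:
send_rows:
  increments:
    - {"gripper": 0.55, "linear": [0, 0, 0], "delta_rot": [0, 0, 0]}
    - {"gripper": 0.55, "linear": [0, 0, 0], "delta_rot": [0, 0, 0]}
    - {"gripper": 0.55, "linear": [0, 0, 0], "delta_rot": [0, 0, 0]}

```text
clock: 17.45
position: [0.6319, -0.1439, 0.0419]
ee_rot: [0.001, 1.0, 0.013, 0.001]
contact_force: [0.1, -0.4, 5.5]
width: 0.0248
gripper_force: 29.2
```

Request:
send_rows:
  increments:
    - {"gripper": 0.55, "linear": [0, 0, 0.003], "delta_rot": [0, 0, 0]}
    - {"gripper": 0.55, "linear": [0, 0, 0.008], "delta_rot": [0, 0, 0]}
    - {"gripper": 0.55, "linear": [0, 0, 0.015], "delta_rot": [0, 0, 0]}
    - {"gripper": 0.55, "linear": [0, 0, 0.03], "delta_rot": [0, 0, 0]}
    - {"gripper": 0.55, "linear": [0, 0, 0.05], "delta_rot": [0, 0, 0]}
    - {"gripper": 0.55, "linear": [0, 0, 0.075], "delta_rot": [0, 0, 0]}
    - {"gripper": 0.55, "linear": [0, 0, 0.1], "delta_rot": [0, 0, 0]}
    - {"gripper": 0.55, "linear": [0, 0, 0.12], "delta_rot": [0, 0, 0]}

```text
clock: 18.25
position: [0.631, -0.1436, 0.1623]
ee_rot: [0.0, 1.0, 0.013, 0.001]
contact_force: [0.5, 0.3, -1.2]
width: 0.0244
gripper_force: 29.1
```

Request:
send_rows:
  increments:
    - {"gripper": 0.55, "linear": [-0.005, 0.02, 0.005], "delta_rot": [0, 0, 0]}
    - {"gripper": 0.55, "linear": [-0.015, 0.055, 0.01], "delta_rot": [0, 0, 0]}
    - {"gripper": 0.55, "linear": [-0.025, 0.09, 0.01], "delta_rot": [0, 0, 0]}
    - {"gripper": 0.55, "linear": [-0.035, 0.125, 0.01], "delta_rot": [0, 0, 0]}
    - {"gripper": 0.55, "linear": [-0.045, 0.16, 0.01], "delta_rot": [0, 0, 0]}
    - {"gripper": 0.55, "linear": [-0.055, 0.195, 0.01], "delta_rot": [0, 0, 0]}
    - {"gripper": 0.55, "linear": [-0.063, 0.23, 0.01], "delta_rot": [0, 0, 0.03]}
    - {"gripper": 0.55, "linear": [-0.071, 0.265, 0.01], "delta_rot": [0, 0, 0.06]}

```text
clock: 19.05
position: [0.5576, 0.1239, 0.1698]
ee_rot: [-0.0, 0.999, 0.044, -0.001]
contact_force: [0.2, 0.4, -1.2]
width: 0.0247
gripper_force: 29.1
```

Request:
send_rows:
  increments:
    - {"gripper": 0.55, "linear": [-0.008, 0.035, 0], "delta_rot": [0, 0, 0.03]}
    - {"gripper": 0.55, "linear": [-0.016, 0.07, 0], "delta_rot": [0, 0, 0.06]}
    - {"gripper": 0.55, "linear": [-0.024, 0.105, 0], "delta_rot": [0, 0, 0.06]}
    - {"gripper": 0.55, "linear": [-0.032, 0.14, 0], "delta_rot": [0, 0, 0.06]}
    - {"gripper": 0.55, "linear": [-0.04, 0.175, 0], "delta_rot": [0, 0, 0.06]}
    - {"gripper": 0.55, "linear": [-0.045, 0.21, 0], "delta_rot": [0, 0, 0.06]}
    - {"gripper": 0.55, "linear": [-0.05, 0.235, 0], "delta_rot": [0, 0, 0.06]}
    - {"gripper": 0.55, "linear": [-0.05, 0.235, 0], "delta_rot": [0, 0, 0.06]}

```text
clock: 19.85
position: [0.507, 0.3603, 0.1695]
ee_rot: [-0.001, 0.997, 0.075, -0.001]
contact_force: [0.4, -0.4, -1.2]
width: 0.0246
gripper_force: 29.2
```

Request:
send_rows:
  increments:
    - {"gripper": 0.55, "linear": [0, 0, -0.02], "delta_rot": [0, 0, 0]}
    - {"gripper": 0.55, "linear": [0, 0, -0.04], "delta_rot": [0, 0, 0]}
    - {"gripper": 0.55, "linear": [0, 0, -0.06], "delta_rot": [0, 0, 0]}
    - {"gripper": 0.55, "linear": [0, 0, -0.075], "delta_rot": [0, 0, 0]}
    - {"gripper": 0.55, "linear": [0, 0, -0.075], "delta_rot": [0, 0, 0]}

```text
clock: 20.35
position: [0.5069, 0.3549, 0.0925]
ee_rot: [0.002, 0.997, 0.073, -0.003]
contact_force: [-0.7, 0.5, -0.1]
width: 0.0248
gripper_force: 29.2
```

Run:
```python
from h import *
S=shot('side');T=shot('top');print(get_state()['position'])
cv2.imwrite('pics/e.png',np.hstack([cv2.resize(S['pixels'][260:400,270:420],None,fx=2.6,fy=2.6,interpolation=2),cv2.resize(T['pixels'][170:310,100:250],None,fx=2.6,fy=2.6,interpolation=2)]))
```

```text
[0.50915703 0.35612448 0.09529027]
```

View pics/e.png

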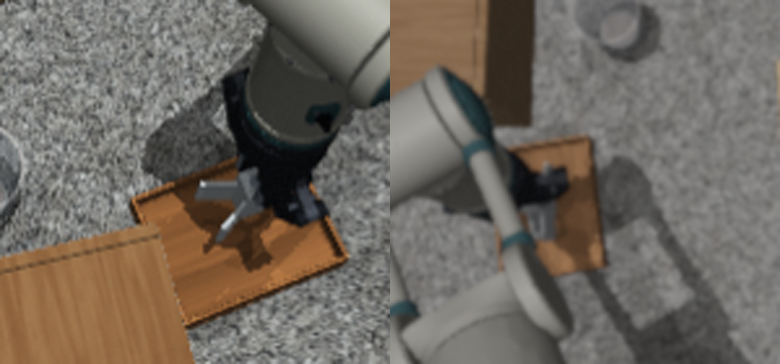

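The clip hangs over the tray, side crop (230,205) and top crop (545,205), well inside the rim. Now down gently.

Request:
send_rows:
  increments:
    - {"gripper": 0.55, "linear": [0, 0, -0.015], "delta_rot": [0, 0, 0]}
    - {"gripper": 0.55, "linear": [0, 0, -0.03], "delta_rot": [0, 0, 0]}
    - {"gripper": 0.55, "linear": [0, 0, -0.042], "delta_rot": [0, 0, 0]}
    - {"gripper": 0.55, "linear": [0, 0, -0.05], "delta_rot": [0, 0, 0]}
    - {"gripper": 0.55, "linear": [0, 0, -0.054], "delta_rot": [0, 0, 0]}
    - {"gripper": 0.55, "linear": [0, 0, -0.054], "delta_rot": [0, 0, 0]}

```text
clock: 21.05
position: [0.5097, 0.3564, 0.0412]
ee_rot: [0.0, 0.997, 0.073, -0.0]
contact_force: [-1.1, -0.1, -1.0]
width: 0.0246
gripper_force: 29.2
```

Request:
send_rows:
  increments:
    - {"gripper": 0.55, "linear": [0, 0, -0.001], "delta_rot": [0, 0, 0]}
    - {"gripper": 0.55, "linear": [0, 0, -0.002], "delta_rot": [0, 0, 0]}

```text
clock: 21.25
position: [0.5103, 0.3568, 0.04]
ee_rot: [-0.0, 0.997, 0.073, 0.001]
contact_force: [0.3, 0.1, -1.1]
width: 0.0249
gripper_force: 29.2
```

Request:
send_rows:
  increments:
    - {"gripper": 0.55, "linear": [0, 0, -0.001], "delta_rot": [0, 0, 0]}
    - {"gripper": 0.55, "linear": [0, 0, -0.002], "delta_rot": [0, 0, 0]}

```text
clock: 21.45
position: [0.51, 0.3566, 0.0377]
ee_rot: [-0.0, 0.997, 0.073, 0.0]
contact_force: [0.1, -0.3, -1.2]
width: 0.0248
gripper_force: 29.2
```

Request:
send_rows:
  increments:
    - {"gripper": 0.55, "linear": [0, 0, -0.001], "delta_rot": [0, 0, 0]}
    - {"gripper": 0.55, "linear": [0, 0, -0.002], "delta_rot": [0, 0, 0]}
    - {"gripper": 0.55, "linear": [0, 0, -0.002], "delta_rot": [0, 0, 0]}

```text
clock: 21.75
position: [0.5097, 0.3565, 0.0352]
ee_rot: [0.0, 0.997, 0.073, -0.0]
contact_force: [-0.1, -0.2, -1.3]
width: 0.0249
gripper_force: 29.2
```

Request:
send_rows:
  increments:
    - {"gripper": 0.55, "linear": [0, 0, -0.001], "delta_rot": [0, 0, 0]}
    - {"gripper": 0.55, "linear": [0, 0, -0.001], "delta_rot": [0, 0, 0]}

```text
clock: 21.95
position: [0.5097, 0.3565, 0.0343]
ee_rot: [0.0, 0.997, 0.073, -0.0]
contact_force: [-0.2, -0.6, -0.3]
width: 0.0245
gripper_force: 29.2
```

Touching down now (the weight is coming off). One more 0.5 mm, then open and rise.

Request:
send_rows:
  increments:
    - {"gripper": 0.55, "linear": [0, 0, -0.0005], "delta_rot": [0, 0, 0]}
    - {"gripper": 0.55, "linear": [0, 0, -0.0005], "delta_rot": [0, 0, 0]}
    - {"gripper": 0.3, "linear": [0, 0, 0], "delta_rot": [0, 0, 0]}
    - {"gripper": -0.1, "linear": [0, 0, 0], "delta_rot": [0, 0, 0]}
    - {"gripper": -0.2, "linear": [0, 0, 0], "delta_rot": [0, 0, 0]}
    - {"gripper": -0.2, "linear": [0, 0, 0], "delta_rot": [0, 0, 0]}
    - {"gripper": -0.2, "linear": [0, 0, 0], "delta_rot": [0, 0, 0]}

```text
clock: 22.65
position: [0.5098, 0.3566, 0.0344]
ee_rot: [0.0, 0.997, 0.073, 0.0]
contact_force: [0.4, 1.2, 0.2]
width: 0.0514
gripper_force: 0.0
```

Request:
send_rows:
  increments:
    - {"gripper": -0.2, "linear": [0, 0, 0.015], "delta_rot": [0, 0, 0]}
    - {"gripper": -0.2, "linear": [0, 0, 0.03], "delta_rot": [0, 0, 0]}
    - {"gripper": -0.2, "linear": [0, 0, 0.06], "delta_rot": [0, 0, 0]}
    - {"gripper": -0.2, "linear": [0, 0, 0.1], "delta_rot": [0, 0, 0]}
    - {"gripper": -0.2, "linear": [0, 0, 0.14], "delta_rot": [0, 0, 0]}
    - {"gripper": -0.2, "linear": [-0.03, -0.04, 0.16], "delta_rot": [0, 0, 0]}
    - {"gripper": -0.2, "linear": [-0.06, -0.08, 0.16], "delta_rot": [0, 0, 0]}
    - {"gripper": -0.2, "linear": [-0.09, -0.12, 0.16], "delta_rot": [0, 0, 0]}

```text
clock: 23.45
position: [0.4215, 0.2385, 0.1953]
ee_rot: [-0.0, 0.997, 0.074, 0.001]
contact_force: [0.2, -0.2, 0.9]
width: 0.0511
gripper_force: 0.0
```

Request:
send_rows:
  increments:
    - {"gripper": -0.2, "linear": [-0.02, -0.03, 0], "delta_rot": [0, 0, 0]}
    - {"gripper": -0.2, "linear": [-0.04, -0.06, 0], "delta_rot": [0, 0, 0]}
    - {"gripper": -0.2, "linear": [-0.06, -0.09, 0], "delta_rot": [0, 0, 0]}
    - {"gripper": -0.2, "linear": [-0.06, -0.09, 0], "delta_rot": [0, 0, 0]}
    - {"gripper": -0.2, "linear": [-0.06, -0.09, 0], "delta_rot": [0, 0, 0]}
    - {"gripper": -0.2, "linear": [-0.06, -0.09, 0], "delta_rot": [0, 0, 0]}

```text
clock: 24.05
position: [0.3629, 0.15, 0.1947]
ee_rot: [-0.0, 0.997, 0.073, 0.001]
contact_force: [0.4, -0.4, 0.7]
width: 0.0513
gripper_force: 0.0
```

Run:
```python
from h import *
S=shot('side');print(get_state()['position'],get_state()['qd'].round(3))
cv2.imwrite('pics/f.png',cv2.resize(S['pixels'][80:400,150:450],None,fx=1.85,fy=1.85,interpolation=2))
```

```text
[0.36287798 0.15011623 0.19457655] [ 0.006  0.008 -0.001 -0.002  0.001 -0.001]
```

View pics/f.png

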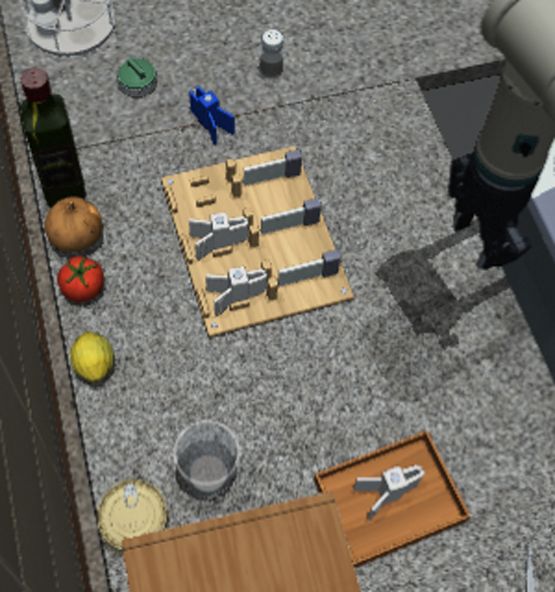

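The weak clip stands in the tray at (395,480). The two good clips are upright at (220,230) and (237,287), the three cards stand clear of the gates, and the other things are where they were.

```bash
python3 -c "from rig import sign_off; print(sign_off())"
```

```text
the job is handed in; nothing more can be done
None
```

The right-hand clip was the weak one (its card drew at about 1–2 N, against about 7 N for the middle and 9 N for the left), and it now stands in the tray, with the two good clips upright in their bays, all three cards standing outside the clips, and the job handed in at about 24 s.

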